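# Take the carded tea scoop off its display peg and pack it in the gift carton

## Robot

A 6-joint arm with a two-finger parallel gripper is mounted at the origin on the work surface. World frame = base frame: x ahead of the robot, y to its left, z up, the work surface at z = 0. Lengths are in m, angles in rad, forces in N, time in s.
With the tool pointing down it reaches from about 0.3 to 0.875 m from the base axis. Payload 4.2 kg.
Tool frame: the origin (TCP) lies on the centre line of the jaws, within the pads' length; the fingertips stand 25 mm ahead of it and the grasp point (between the pads) lies 6 mm ahead of it; z points along the fingers, y is the line along which they close (so a half turn about z gives the same grasp; the last joint's range is limited). The gripper opens to 85 mm and grips with 20 to 120 N. Pads are 22 mm wide; open, the fingers measure 114 mm over their backs; the gripper's body (76 mm by 85 mm) begins 54 mm behind the grasp point. The pads swing forward as they close: fully open they stand 13 mm farther back than shut.
Start: joints at [1.127, 0.32, 1.565, -0, 1.257, -0.02], TCP at [0.236, 0.524, 0.256] pointing down, gripper open.
Joint ranges: [-3.11, 3.11], [-0.84, 2.01], [0.21, 2.61], [-1.34, 4.49], [0.05, 2.63], [-2.56, 2.56]. Speed limits (rad/s): [2.57, 2.57, 3.14, 3.14, 3.14, 3.14].

## Interface

Orientations are given as a unit quaternion [w, x, y, z].
In Python, from bench import arm, optics, order gives the robot as it stands.
- The arm moves only by the tool step_arm, never from a script. Its argument "series" is a list of rows, each an object with "delta_pos": the shift along the tool's x, y, z in cm, a list of three; "twist": the turn, a rotation vector about the tool's x, y, z in rad, a list of three. In form: [{"delta_pos": [dx, dy, dz], "twist": [rx, ry, rz]}, ...]. A call has 1 to 8 rows; each row shifts and turns the commanded pose from where the row before left it, along the tool's axes as they then stand; what a row does not reach is not made up. A row lasts 1/12 s, in which the tool goes at most 41.7 mm and 7.16 degrees, less where a joint would pass 70% of its speed; a pose out of reach is approached as far as the arm can. A call with a gripper value outside its range is refused whole. "jaw" is the opening, from 0 (shut) to 1 (fully open), set as the call begins (left out, the last holds). The fingers move at their own pace and stop on an object; the grip force is fixed at half the most. Time passes only in rows, so rows that do not move let the fingers close. It gives the time, the measured TCP pose, the force, the opening and the grip force at its end, in the units of the state.
- arm.observe(): the state, without advancing time (a new reading comes with each control period).
- optics.read_camera(name): name is "scene" or "side" or "wrist"; returns (picture, depth): 400x640x3 uint8, red, green, blue; 400x640 float32, m along the optical axis (not along the pixel's ray), 0 where there is no reading.
- optics.calibration(name): a dict with "fx", "fy", "cx", "cy" (pixels), "extrinsics" (4x4, takes a point from camera to world coordinates); the wrist camera has in their place "mount" (4x4, takes a point from camera to tool coordinates, whose origin is the TCP and whose axes are the flange's). Camera axes: x right, y up, looking along -z (the intrinsics and any distortion apply to the point x, -y, -z); pixel columns grow to the right and rows downward; lengths in m; the calibration is good to about 2 mm. A picture is of the moment at which its call begins: read the wrist's pose just before it. calibration takes no time and is no camera call.
- order.close_job(): hands the job in; it is judged then, once.
The state is a dict: "clock": time; "joints": joint angles; "joint_vel": joint speeds; "effort": joint torques, N m; "position": TCP position; "tool_rot": TCP orientation; "contact_force": force on the tool from outside, world axes, zero at the start; "moment": the same for the moment, N m; "width": finger opening in m; "grip_force": force on a finger pad.
Only numpy, scipy, OpenCV 4.12 (cv2) and the standard library are available. Lean on these libraries where they do the work, as an engineer would, in place of code of your own. Each camera call takes 0.05 s, during which the arm holds its last target. There are 200 camera calls.

## Task

Take the carded tea scoop off the display stand's wire peg: keep hold of it, ease it outward along the peg and lift its hole over the upturned end, gently, without straining the wire. Then lower the card upright into the narrow empty slot of the gift carton beside the honey jar, letting go only when it stands on the bottom, and leave the jar, cup and canister where they are.

Things in the scene. Friction and masses are not known exactly. Their poses are not given: they have to be found in the camera images.
- stand: Counter display stand, fixed: dark wood foot 130 x 110 x 14 mm, steel post 186 mm high with its front face at stand x = +35 mm, and one 6 mm springy steel wire peg running level from it towards stand -x, above y = 0. The wire gives under 1 mm up or down per 10 N, almost nothing along its length; never load it beyond 10 N. Origin: centre of the foot's underside, z up.
- peg_root (a point): Centreline of the peg where it leaves the post's front face, 170 mm above the table; axes as the stand. The peg runs level to -x, then bends up and out at about 56 degrees (24 mm rise in 16 mm run) to a round end. Its reach is NOT reported and differs each time: the bend lies 55 to 95 mm from this point, the very end 19 mm farther. Find it by feel (or sight).
- card: Carded tea scoop, 35 to 70 g: stiff brown board 4 mm thick (x), 70 mm wide (y), 145 mm high (z). A clear, whitish blister showing a round wooden scoop, on its front (-x) face, 46 mm wide, 60 mm high, 6 to 66 mm above the foot, stands out 14 mm. Origin: middle of the board's foot edge. It starts upright on the level part of the peg, across it, blister outward, 25 to 38 mm from the post.
- card_hole (a point): Centre of the card's hang hole, 84.5 mm above its foot, axes as the card. The hole is 16 mm wide (y), 21 mm high (z). On the level wire the card can be lifted 15 mm before the hole's lower edge meets the wire: less than the 24 mm the upturned end rises. On the slope the hole has only about 4 mm of free height, so lift while sliding outward.
- card_top (a point): Middle of the card's top edge, 145 mm above its foot, axes as the card. Plain board 50 mm high lies between it and the hole: grip here from above, across the 4 mm thickness, with the fingertips no more than 24 mm below the top edge so that they pass over the upturned end.
- carton: Open cardboard gift carton, fixed, 134 mm (x) x 100 mm (y), walls 70 mm high and 4 mm thick, inner floor 5 mm above the table. Origin: centre of the underside; z up. A partition along y splits it into a wide cell at +x with the honey jar and a narrow empty slot at -x, 36 mm (x) x 92 mm (y) inside, 65 mm deep.
- slot_floor (a point): Centre of the narrow slot's floor, 5 mm above the table, at carton x = -45 mm; same axes as the carton. The card stands in the slot with its board along the carton's y.
- jar: Bystander: amber honey jar with black cap, 64 mm across, 80 mm high, standing in the carton's wide cell. Origin: centre of its underside.
- cup: Bystander: white tea cup, 68 mm across, 50 mm high, on the table. Origin: centre of its underside.
- canister: Bystander: dark steel tea canister, 68 mm across, 110 mm high, on the table. Origin: centre of its underside.
Not all that is in view belongs to the job. There is more than one size of the card; the job needs the middle-sized.

How it is judged:
By the outcome, as a careful person would: the job done as asked, in the order asked, and still so for the second after the job is handed in, with the robot touching nothing.
It also fails if it takes over 72 s, if anything falls off the work surface, if the arm or the gripper's body presses on something with over 40 N, if the wrist force passes 120 N, or if a joint passes its speed limit or range.

## Working session

There is one attempt and no reset: what is moved stays moved. The work goes in short steps, Python scripts to look and compute and a tool call to move; the robot and the scene stay as the last step left them, time stands still between calls to the robot, and variables do not carry over. Pictures are saved under pics/ and viewed, at most 10 in all, crops included, and the job is handed in when it is done.

Besides the shell and the picture viewer there is one more tool, called after "Call:" as name(argument=value, ...) on one line, values as JSON. step_arm: Moves the arm, as the interface text tells. Its arguments: {"type":"object","properties":{"series":{"type":"array","items":{"type":"object","properties":{"delta_pos":{"type":"array","items":{"type":"number"}},"twist":{"type":"array","items":{"type":"number"}}}}},"jaw":{"type":"number"}},"required":["series"]}

```bash
mkdir -p pics; cat > h.py <<'E'
import numpy as np,cv2
from bench import arm,optics,order
from scipy.spatial.transform import Rotation as R
def T():
    s=arm.observe();q=s['tool_rot'];M=np.eye(4);M[:3,:3]=R.from_quat([q[1],q[2],q[3],q[0]]).as_matrix();M[:3,3]=s['position'];return M
def cam(n):
    E0=T() if n=='wrist' else None
    p,d=optics.read_camera(n);c=optics.calibration(n)
    E=E0@np.array(c['mount']) if n=='wrist' else np.array(c['extrinsics'])
    return p,d,c,E
def cloud(d,c,E):
    v,u=np.mgrid[:400,:640]
    P=np.stack([(u-c['cx'])/c['fx']*d,-(v-c['cy'])/c['fy']*d,-d],-1)
    return P@E[:3,:3].T+E[:3,3]
def save(n,p): cv2.imwrite('pics/'+n,p[:,:,::-1])
E
python3 - <<'E'
from h import *
for n in('scene','side','wrist'):
    p,d,c,E=cam(n);save(n+'0.png',p);np.savez(n+'0.npz',p=p,d=d,E=E);print(n,{k:v for k,v in c.items() if k not in('extrinsics','mount')},E.round(3).tolist())
im=[np.load(n+'0.npz')['p'] for n in('scene','side')]
s=arm.observe();print(s)
E
```

```text
scene {'fx': 444.61619509406796, 'fy': 444.61619509406796, 'cx': 316.7170487955601, 'cy': 193.9174502411879} [[0.718, -0.454, 0.528, 1.173], [0.696, 0.464, -0.547, -0.475], [0.004, 0.76, 0.65, 0.784], [0.0, 0.0, 0.0, 1.0]]
side {'fx': 395.40350718141445, 'fy': 395.40350718141445, 'cx': 321.26190542832717, 'cy': 199.24874778181928} [[0.959, 0.165, -0.232, 0.461], [-0.285, 0.518, -0.807, -0.639], [-0.013, 0.839, 0.544, 0.66], [0.0, 0.0, 0.0, 1.0]]
wrist {'fx': 308.2998991587614, 'fy': 308.2998991587614, 'cx': 324.24920225611027, 'cy': 204.5218060816452} [[0.41, -0.871, -0.271, 0.168], [0.912, 0.391, 0.124, 0.555], [-0.002, -0.298, 0.955, 0.374], [0.0, 0.0, 0.0, 1.0]]
{'clock': 0.15, 'joints': array([ 1.12697089e+00,  3.20116294e-01,  1.56538328e+00,  3.35964834e-05,
        1.25742350e+00, -2.00229560e-02]), 'joint_vel': array([ 0.0002529 , -0.00279532, -0.00344268,  0.0003754 ,  0.00346494,
       -0.00041611]), 'effort': array([-6.20357096e-04, -4.15841067e+01, -2.34343046e+01, -5.63468222e-05,
        5.88583964e-03, -2.13436863e-06]), 'position': array([0.23631846, 0.52383239, 0.25569794]), 'tool_rot': array([-1.68447159e-04,  2.10324018e-01,  9.77631508e-01, -6.43724311e-04]), 'contact_force': array([ 0.38794854, -0.84743916,  0.65142217]), 'moment': array([-0.01277093,  0.03228702, -0.01974774]), 'grip_force': 0.0, 'width': 0.08531880232705914}
```

View pics/scene0.png

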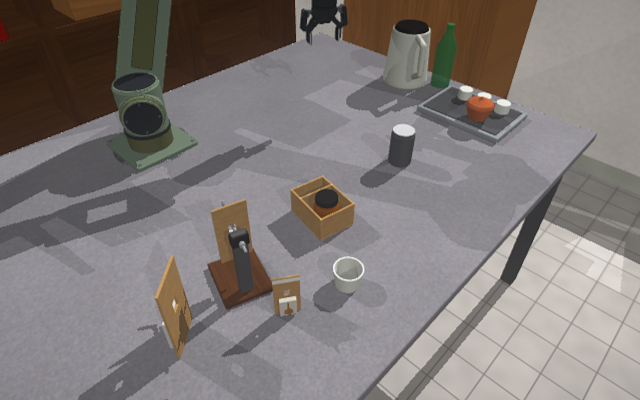

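View pics/side0.png

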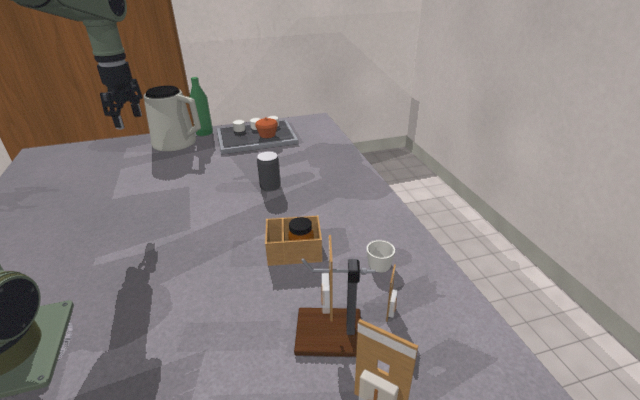

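The candidates are:
- A card on the peg: scene (233,232), side (329,280).
- A small free-standing card: scene (287,297).
- A large free-standing card: scene (173,305), side (385,365).

The one on the peg is the middle-sized card. In the side view the peg runs left from the post at (352,270) to a tip near (303,260). The carton is at side (293,240), with its slot on the left.

```bash
cat > m.py <<'E'
from h import *
for n in('scene','side'):
    z=np.load(n+'0.npz');p,d,E=z['p'],z['d'],z['E'];c=optics.calibration(n)
    W=cloud(d,c,E);ok=d>0
    hsv=cv2.cvtColor(p,cv2.COLOR_RGB2HSV)
    H,S,V=[hsv[...,i].astype(int) for i in range(3)]
    br=(H>8)&(H<25)&(S>90)&ok
    x0,x1,y0,y1={'scene':(150,400,160,370),'side':(230,440,200,400)}[n]
    roi=np.zeros_like(ok);roi[y0:y1,x0:x1]=1
    m=br&roi&(W[...,2]>0.006)
    k,l,st,ce=cv2.connectedComponentsWithStats(m.astype(np.uint8))
    for i in range(1,k):
        if st[i,4]>60:
            P=W[l==i];Q=P[:,:2].astype(np.float32)
            r=cv2.minAreaRect(Q)
            print(n,st[i].tolist(),'mean',P.mean(0).round(3),'z',np.percentile(P[:,2],[2,98]).round(3),'rect',np.round(r[0],3),np.round(r[1],3),round(r[2],1))
            top=P[P[:,2]>np.percentile(P[:,2],85)]; print('   top',top.mean(0).round(4), 'dir',np.linalg.svd(top[:,:2]-top[:,:2].mean(0),full_matrices=False)[2][0].round(3))
    save(n+'c0.png',cv2.resize(p[y0:y1,x0:x1],None,fx=2.8,fy=2.8,interpolation=2)[:600])
E
python3 m.py
```

```text
scene [291, 176, 64, 63, 2199] mean [0.618 0.117 0.048] z [0.009 0.071] rect [0.608 0.129] [0.103 0.137] 79.4
   top [0.6104 0.1253 0.0699] dir [ 0.981 -0.192]
scene [208, 199, 92, 113, 3318] mean [ 0.64  -0.145  0.079] z [0.01 0.22] rect [ 0.654 -0.147] [0.125 0.214] 80.6
   top [ 0.6197 -0.1418  0.2063] dir [-0.266 -0.964]
scene [155, 256, 37, 101, 1872] mean [ 0.657 -0.309  0.108] z [0.01  0.188] rect [ 0.653 -0.307] [0.007 0.093] 41.9
   top [ 0.6552 -0.3086  0.1835] dir [ 0.666 -0.746]
side [265, 216, 57, 49, 2078] mean [0.601 0.112 0.045] z [0.007 0.072] rect [0.607 0.128] [0.105 0.133] 78.6
   top [0.6038 0.1213 0.0711] dir [-0.915  0.403]
side [294, 235, 124, 165, 5017] mean [ 0.626 -0.222  0.072] z [0.011 0.19 ] rect [ 0.613 -0.207] [0.269 0.151] 88.0
   top [ 0.6459 -0.2874  0.1766] dir [ 0.3   -0.954]
```

```bash
python3 - <<'E'
import cv2,numpy as np
a=cv2.imread('pics/side0.png')[210:370,255:425];b=cv2.imread('pics/scene0.png')[170:310,195:365]
b=cv2.copyMakeBorder(b,0,20,0,0,0)
cv2.imwrite('pics/close.png',cv2.resize(np.hstack([a,b]),None,fx=2.35,fy=2.35,interpolation=2))
E
```

```text
(no output)
```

View pics/close.png

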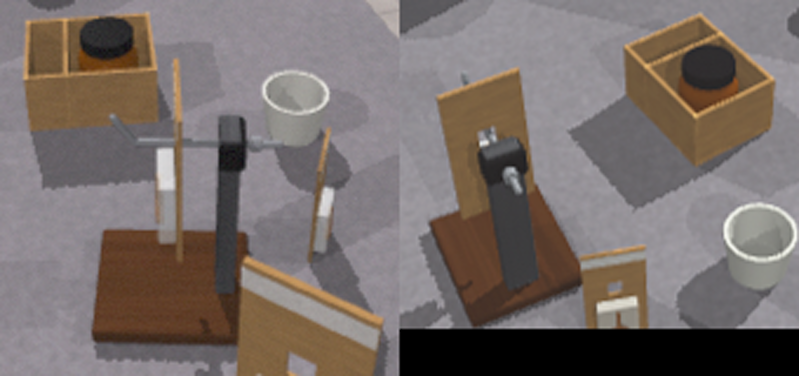

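The close crop shows the middle card across the peg, blister facing the upturned end (side crop (165,195)). The wire runs level from (220,142) to a bend near (140,142), with the tip at (113,118). The big and small decoys stand on the table, separate from the stand.

```bash
cat > m2.py <<'E'
from h import *
for n in('scene','side'):
    z=np.load(n+'0.npz');p,d,E=z['p'],z['d'],z['E'];c=optics.calibration(n)
    W=cloud(d,c,E);hsv=cv2.cvtColor(p,cv2.COLOR_RGB2HSV).astype(int)
    x0,x1,y0,y1={'scene':(205,275,195,310),'side':(292,365,230,358)}[n]
    roi=np.zeros(d.shape,bool);roi[y0:y1,x0:x1]=1;roi&=d>0
    near=roi&(abs(W[...,0]-.65)<.13)&(abs(W[...,1]+.145)<.1)
    f=near&(abs(W[...,2]-.014)<.004)&(hsv[...,1]>90)
    r=cv2.minAreaRect(W[f][:,:2].astype(np.float32));print(n,'foot',f.sum(),np.round(r[0],4),np.round(r[1],3),r[2])
    b=near&(W[...,2]>.175)&(hsv[...,1]>90)&(hsv[...,2]>60)
    P=W[b]
    if len(P)>10:
        cc=P.mean(0);v=np.linalg.svd(P-cc,full_matrices=False)[2];r=cv2.minAreaRect(P[:,:2].astype(np.float32))
        print(n,'board',len(P),cc.round(4),'n',v[2].round(3),'z',P[:,2].min().round(4),P[:,2].max().round(4),'rect',np.round(r[0],4),np.round(r[1],4),r[2])
    # peg in side view: rays onto z=.170
    if n=='side':
        pk=[(347,270.5),(320,270.3),(313,270),(303,260)]
        for u,v_ in pk:
            rr=E[:3,:3]@np.array([(u-c['cx'])/c['fx'],-(v_-c['cy'])/c['fy'],-1])
            zz=.194 if u==303 else .17
            print('peg',u,(E[:3,3]+rr*(zz-E[2,3])/rr[2]).round(4))
        for u,v_ in[(330,235),(330,236)]:
            rr=E[:3,:3]@np.array([(u-c['cx'])/c['fx'],-(v_-c['cy'])/c['fy'],-1]);print('top far corner',(E[:3,3]+rr*(.223-E[2,3])/rr[2]).round(4))
    # carton rim
    m=(d>0)&(abs(W[...,2]-.07)<.004)&(abs(W[...,0]-.61)<.1)&(abs(W[...,1]-.128)<.09)&(hsv[...,1]>90)
    r=cv2.minAreaRect(W[m][:,:2].astype(np.float32));print('rim',m.sum(),np.round(r[0],4),np.round(r[1],4),r[2])
E
python3 m2.py
```

```text
scene foot 1563 [ 0.6173 -0.1408] [0.109 0.128] 71.27982330322266
scene board 670 [ 0.6199 -0.1419  0.2   ] n [-0.962  0.271 -0.022] z 0.1751 0.2237 rect [ 0.6341 -0.1468] [0.0688 0.041 ] 69.6506576538086
rim 386 [0.6077 0.1294] [0.1018 0.135 ] 78.29804229736328
side foot 2489 [ 0.6148 -0.1419] [0.111 0.128] 71.1229019165039
side board 88 [ 0.6148 -0.1551  0.2132] n [-0.963  0.268  0.015] z 0.1766 0.2257 rect [ 0.6184 -0.1422] [0.0712 0.0034] 72.50113677978516
peg 347 [ 0.6478 -0.1498  0.17  ]
peg 320 [ 0.602  -0.1349  0.17  ]
peg 313 [ 0.5902 -0.1304  0.17  ]
peg 303 [ 0.5739 -0.1257  0.194 ]
top far corner [ 0.6294 -0.1078  0.223 ]
top far corner [ 0.6285 -0.1105  0.223 ]
rim 385 [0.6073 0.128 ] [0.1048 0.1331] 78.88677215576172
```

Call:
step_arm(series=[{"delta_pos": [-3.45,0.2,0],"twist": [0,0,0.06]},{"delta_pos": [-3.45,0.2,0],"twist": [0,0,0.06]},{"delta_pos": [-3.45,0.2,0],"twist": [0,0,0.06]},{"delta_pos": [-3.45,0.2,0],"twist": [0,0,0.06]},{"delta_pos": [-3.45,0.2,0],"twist": [0,0,0.06]},{"delta_pos": [-3.45,0.2,0],"twist": [0,0,0.06]},{"delta_pos": [-3.45,0.2,0],"twist": [0,0,0.06]},{"delta_pos": [-3.45,0.2,0],"twist": [0,0,0.06]}], jaw=0.45)

```text
clock: 0.82
position: [0.4674, 0.3739, 0.2559]
tool_rot: [-0.0, 0.438, 0.899, -0.0]
contact_force: [0.9, 0.7, 0.8]
width: 0.0386
grip_force: 0.0
```

Call:
step_arm(series=[{"delta_pos": [-3.45,0.2,-0.2],"twist": [0,0,0.06]},{"delta_pos": [-3.45,0.2,-0.2],"twist": [0,0,0.06]},{"delta_pos": [-3.45,0.2,-0.2],"twist": [0,0,0.06]},{"delta_pos": [-3.45,0.2,-0.2],"twist": [0,0,0.06]},{"delta_pos": [-3.45,0.2,-0.2],"twist": [0,0,0.06]},{"delta_pos": [-3.45,0.2,-0.2],"twist": [0,0,0.06]},{"delta_pos": [-3.45,0.2,-0.2],"twist": [0,0,0.06]},{"delta_pos": [-3.45,0.2,-0.2],"twist": [0,0,0.06]}])

```text
clock: 1.48
position: [0.6016, 0.1351, 0.2719]
tool_rot: [-0.0, 0.639, 0.769, -0.0]
contact_force: [0.2, -0.2, -0.1]
width: 0.0385
grip_force: 0.0
```

```bash
cat > g.py <<'E'
import sys
from h import *
# target x y z, yaw of tool y (deg); prints delta in CURRENT tool frame cm, yaw rotvec
t=list(map(float,sys.argv[1:5]));s=arm.observe();M=T()
d=M[:3,:3].T@(np.array(t[:3])-M[:3,3])*100
a=np.radians(t[3]);y=np.array([np.cos(a),np.sin(a),0]);G=np.c_[np.cross(y,[0,0,-1]),y,[0,0,-1]]
print('t',round(s['clock'],2),'pos',s['position'].round(4),'w',round(s['width'],4),'grip',round(s['grip_force'],1),'F',s['contact_force'].round(1))
print('delta cm',d.round(2),'rotvec',R.from_matrix(M[:3,:3].T@G).as_rotvec().round(3),'in-target-axes',(G.T@(np.array(t[:3])-M[:3,3])*100).round(2))
E
python3 g.py .6184 -.142 .270 -16
```

```text
t 1.48 pos [0.6016 0.1351 0.2719] w 0.0385 grip 0.0 F [ 0.2 -0.2 -0.1]
delta cm [-27.55  -3.42   0.19] rotvec [-0.001  0.     0.463] in-target-axes [-26.17   9.25   0.19]
```

Call:
step_arm(series=[{"delta_pos": [-3.44,-0.43,0]},{"delta_pos": [-3.44,-0.43,0]},{"delta_pos": [-3.44,-0.43,0]},{"delta_pos": [-3.44,-0.43,0]},{"delta_pos": [-3.44,-0.43,0]},{"delta_pos": [-3.44,-0.43,0]},{"delta_pos": [-3.44,-0.43,0]},{"delta_pos": [-3.44,-0.43,0]}])

```text
$.series[0]: bad value
```

Call:
step_arm(series=[{"delta_pos": [0,0,0],"twist": [0,0,0.093]},{"delta_pos": [0,0,0],"twist": [0,0,0.093]},{"delta_pos": [0,0,0],"twist": [0,0,0.093]},{"delta_pos": [0,0,0],"twist": [0,0,0.093]},{"delta_pos": [0,0,0],"twist": [0,0,0.093]},{"delta_pos": [0,0,0]},{"delta_pos": [0,0,0]}])

```text
$.series[5]: bad value
```

```bash
python3 g.py .6184 -.142 .2265 -16; python3 - <<'E'
from h import *
p,d,c,E=cam('wrist');save('w1.png',p);np.savez('w1.npz',p=p,d=d,E=E)
W=cloud(d,c,E);m=(d>0)&(W[...,2]>.195)&(W[...,2]<.232)&(abs(W[...,0]-.62)<.04)&(abs(W[...,1]+.142)<.06)
hsv=cv2.cvtColor(p,cv2.COLOR_RGB2HSV).astype(int);m&=hsv[...,1]>90
P=W[m];print(len(P))
if len(P)>20:
    r=cv2.minAreaRect(P[:,:2].astype(np.float32));print(np.round(r[0],4),np.round(r[1],4),r[2],P[:,2].min(),P[:,2].max())
E
```

```text
t 1.48 pos [0.6016 0.1351 0.2719] w 0.0385 grip 0.0 F [ 0.2 -0.2 -0.1]
delta cm [-27.55  -3.41   4.54] rotvec [-0.001  0.     0.463] in-target-axes [-26.17   9.25   4.54]
0
```

View pics/w1.png

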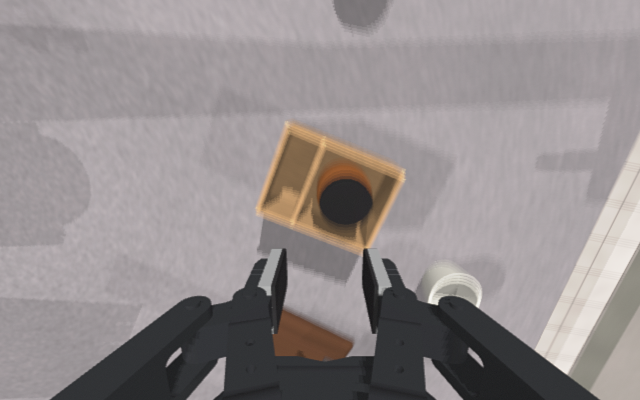

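The rows were refused because twist is required, so the arm hasn't moved. The wrist view shows the carton with the slot at (288,178), the jar at (345,200) and the stand foot at (315,335).

Call:
step_arm(series=[{"delta_pos": [-3.44,-0.43,0],"twist": [0,0,0]},{"delta_pos": [-3.44,-0.43,0],"twist": [0,0,0]},{"delta_pos": [-3.44,-0.43,0],"twist": [0,0,0]},{"delta_pos": [-3.44,-0.43,0],"twist": [0,0,0]},{"delta_pos": [-3.44,-0.43,0],"twist": [0,0,0]},{"delta_pos": [-3.44,-0.43,0],"twist": [0,0,0]},{"delta_pos": [-3.44,-0.43,0],"twist": [0,0,0]},{"delta_pos": [-3.44,-0.43,0],"twist": [0,0,0]}])

```text
clock: 2.2
position: [0.6181, -0.1416, 0.272]
tool_rot: [-0.0, 0.638, 0.77, -0.0]
contact_force: [0.6, 1.2, 0.3]
width: 0.0382
grip_force: 0.0
```

Call:
step_arm(series=[{"delta_pos": [0,0,0],"twist": [0,0,0.093]},{"delta_pos": [0,0,0],"twist": [0,0,0.093]},{"delta_pos": [0,0,0],"twist": [0,0,0.093]},{"delta_pos": [0,0,0],"twist": [0,0,0.093]},{"delta_pos": [0,0,0],"twist": [0,0,0.093]},{"delta_pos": [0,0,0],"twist": [0,0,0]},{"delta_pos": [0,0,0],"twist": [0,0,0]}])

```text
clock: 2.78
position: [0.6183, -0.14, 0.272]
tool_rot: [-0.0, 0.797, 0.603, -0.0]
contact_force: [-1.1, -0.9, 0.4]
width: 0.0384
grip_force: 0.0
```

```bash
python3 g.py .6184 -.142 .2265 -16; python3 - <<'E'
from h import *
z=np.load('w1.npz');c=optics.calibration('wrist');d=z['d'];W=cloud(d,c,z['E']);hsv=cv2.cvtColor(z['p'],cv2.COLOR_RGB2HSV).astype(int)
m=(d>0)&(abs(W[...,2]-.07)<.006)&(hsv[...,1]>80)&(abs(W[...,0]-.61)<.1)&(abs(W[...,1]-.128)<.09)
r=cv2.minAreaRect(W[m][:,:2].astype(np.float32));print('rim',m.sum(),np.round(r[0],4),np.round(r[1],4),r[2])
p,d,c,E=cam('wrist');save('w2.png',p);np.savez('w2.npz',p=p,d=d,E=E)
W=cloud(d,c,E);m=(d>0)&(W[...,2]>.195)&(W[...,2]<.232)&(abs(W[...,0]-.62)<.04)&(abs(W[...,1]+.142)<.06)
hsv=cv2.cvtColor(p,cv2.COLOR_RGB2HSV).astype(int);m&=hsv[...,1]>90
P=W[m];print(len(P))
if len(P)>20:
    r=cv2.minAreaRect(P[:,:2].astype(np.float32));print(np.round(r[0],4),np.round(r[1],4),r[2],P[:,2].min(),P[:,2].max())
E
```

```text
t 2.78 pos [ 0.6183 -0.14    0.272 ] w 0.0384 grip 0.0 F [-1.1 -0.9  0.4]
delta cm [-0.19  0.07  4.55] rotvec [-0.001 -0.     0.004] in-target-axes [-0.19  0.07  4.55]
rim 1985 [0.6093 0.129 ] [0.1003 0.1324] 78.4976806640625
714
[ 0.6197 -0.1413] [0.0701 0.0036] 74.31129455566406 0.19500537743489876 0.22506354067416828
```

View pics/w2.png

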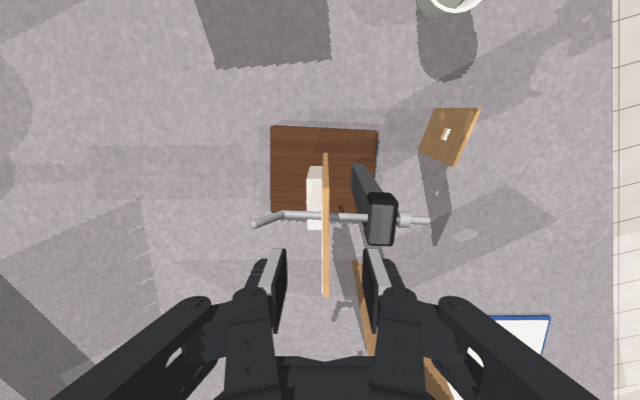

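The card's top edge is at pixel (325,155)–(325,297), centred between the jaws. The peg's bend is at (285,214) and its tip at (255,224).

Call:
step_arm(series=[{"delta_pos": [-0.02,0.03,0.8],"twist": [0,0,0]},{"delta_pos": [-0.02,0.03,0.8],"twist": [0,0,0]},{"delta_pos": [-0.02,0.03,0.8],"twist": [0,0,0]},{"delta_pos": [-0.02,0.03,0.8],"twist": [0,0,0]},{"delta_pos": [-0.02,0.03,0.8],"twist": [0,0,0]},{"delta_pos": [-0.02,0.03,0.55],"twist": [0,0,0]},{"delta_pos": [0,0,0],"twist": [0,0,0]},{"delta_pos": [0,0,0],"twist": [0,0,0]}])

```text
clock: 3.5
position: [0.6197, -0.1418, 0.2263]
tool_rot: [-0.0, 0.798, 0.602, -0.0]
contact_force: [-0.6, -0.7, 0.4]
width: 0.0384
grip_force: 0.0
```

Call:
step_arm(series=[{"delta_pos": [0,0,0],"twist": [0,0,0]},{"delta_pos": [0,0,0],"twist": [0,0,0]},{"delta_pos": [0,0,0],"twist": [0,0,0]},{"delta_pos": [0,0,0],"twist": [0,0,0]},{"delta_pos": [0,0,0],"twist": [0,0,0]},{"delta_pos": [0,0,0],"twist": [0,0,0]},{"delta_pos": [0,0,0],"twist": [0,0,0]},{"delta_pos": [0,0,0],"twist": [0,0,0]}], jaw=0)

```text
clock: 4.17
position: [0.6199, -0.1418, 0.2272]
tool_rot: [0.0, 0.798, 0.602, 0.0]
contact_force: [-0.3, -0.1, 2.8]
width: 0.0026
grip_force: 62.0
```

```bash
python3 g.py .6195 -.1415 .2265 -16; python3 - <<'E'
from h import *
z=np.load('w2.npz');c=optics.calibration('wrist');E=z['E'];n=np.array([.947,-.322])
def ray(u,v,zz):
    r=E[:3,:3]@np.array([(u-c['cx'])/c['fx'],-(v-c['cy'])/c['fy'],-1]);return E[:3,3]+r*(zz-E[2,3])/r[2]
for u,v,zz in((285,214.5,.17),(300,215.5,.17),(350,217.5,.17),(366,218,.17),(255,224,.19)):
    q=ray(u,v,zz);print(q.round(4),(q[:2]-[.649,-.1527])@n)
E
```

```text
t 4.17 pos [ 0.6199 -0.1418  0.2272] w 0.0026 grip 62.0 F [-0.3 -0.1  2.8]
delta cm [ 0.02 -0.05  0.07] rotvec [ 0.001 -0.     0.001] in-target-axes [ 0.02 -0.05  0.07]
[ 0.5906 -0.1327  0.17  ] -0.06171845867933537
[ 0.6013 -0.1366  0.17  ] -0.05037645875693064
[ 0.6373 -0.1483  0.17  ] -0.012498906972869216
[ 0.6489 -0.152   0.17  ] -0.0003601394796892463
[ 0.573  -0.1278  0.19  ] -0.08004426014578075
```

Call:
step_arm(series=[{"delta_pos": [0,0,-0.15],"twist": [0,0,0]},{"delta_pos": [0,0,-0.15],"twist": [0,0,0]},{"delta_pos": [0,0,-0.15],"twist": [0,0,0]},{"delta_pos": [0,0,-0.15],"twist": [0,0,0]},{"delta_pos": [0,0,-0.15],"twist": [0,0,0]},{"delta_pos": [0,0,-0.05],"twist": [0,0,0]},{"delta_pos": [0,0,0],"twist": [0,0,0]},{"delta_pos": [0,0,0],"twist": [0,0,0]}])

```text
clock: 4.83
position: [0.6197, -0.1418, 0.2348]
tool_rot: [-0.0, 0.798, 0.602, 0.0]
contact_force: [-0.8, 0.9, -0.4]
width: 0.0024
grip_force: 61.7
```

Call:
step_arm(series=[{"delta_pos": [0.02,-0.4,0],"twist": [0,0,0]},{"delta_pos": [0.02,-0.4,0],"twist": [0,0,0]},{"delta_pos": [0.02,-0.4,0],"twist": [0,0,0]},{"delta_pos": [0.02,-0.4,0],"twist": [0,0,0]},{"delta_pos": [0.02,-0.4,0],"twist": [0,0,0]},{"delta_pos": [0.02,-0.4,0],"twist": [0,0,0]},{"delta_pos": [0,0,0],"twist": [0,0,0]},{"delta_pos": [0,0,0],"twist": [0,0,0]}])

```text
clock: 5.5
position: [0.5969, -0.134, 0.235]
tool_rot: [0.0, 0.798, 0.602, 0.0]
contact_force: [-0.6, -0.4, 0.7]
width: 0.0023
grip_force: 61.7
```

```bash
python3 g.py .5969 -.1341 .234 -16; python3 - <<'E'
from h import *
p,d,c,E=cam('side');cv2.imwrite('pics/s2.png',cv2.resize(p[215:345,270:380,::-1],None,fx=4.5,fy=4.5,interpolation=2))
E
```

```text
t 5.5 pos [ 0.5969 -0.134   0.235 ] w 0.0023 grip 61.7 F [-0.6 -0.4  0.7]
delta cm [-0.01  0.01  0.1 ] rotvec [ 0.    -0.     0.001] in-target-axes [-0.01  0.01  0.1 ]
```

View pics/s2.png

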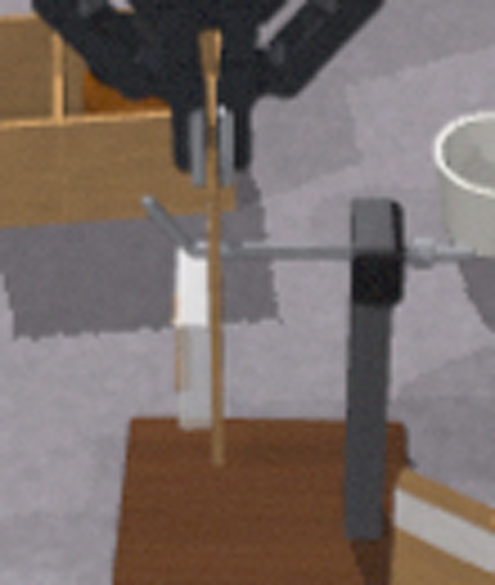

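The card hangs upright in the grip. In the crop the board is at x≈213, the bend at (192,247) and the tip at (148,200). Next it goes up the slope in small force-checked steps.

Call:
step_arm(series=[{"delta_pos": [0.01,-0.15,0],"twist": [0,0,0]},{"delta_pos": [0.01,-0.15,-0.05],"twist": [0,0,0]},{"delta_pos": [0.01,-0.15,-0.05],"twist": [0,0,0]},{"delta_pos": [0.01,-0.15,-0.1],"twist": [0,0,0]},{"delta_pos": [0,0,0],"twist": [0,0,0]},{"delta_pos": [0,0,0],"twist": [0,0,0]}])

```text
clock: 6.05
position: [0.5914, -0.132, 0.237]
tool_rot: [0.0, 0.798, 0.602, 0.0]
contact_force: [0.5, 0.4, -2.0]
width: 0.0027
grip_force: 61.7
```

Call:
step_arm(series=[{"delta_pos": [0,-0.1,-0.15],"twist": [0,0,0]},{"delta_pos": [0.01,-0.1,-0.15],"twist": [0,0,0]},{"delta_pos": [0,0,0],"twist": [0,0,0]},{"delta_pos": [0,0,0],"twist": [0,0,0]},{"delta_pos": [0,0,0],"twist": [0,0,0]}])

```text
clock: 6.47
position: [0.5895, -0.1314, 0.2398]
tool_rot: [0.0, 0.798, 0.602, 0.0]
contact_force: [-0.4, 0.1, 0.1]
width: 0.0027
grip_force: 61.7
```

Call:
step_arm(series=[{"delta_pos": [0.01,-0.1,-0.03],"twist": [0,0,0]},{"delta_pos": [0,-0.1,-0.05],"twist": [0,0,0]},{"delta_pos": [0,0,0],"twist": [0,0,0]},{"delta_pos": [0,0,0],"twist": [0,0,0]}])

```text
clock: 6.8
position: [0.5875, -0.1307, 0.2406]
tool_rot: [0.0, 0.798, 0.602, 0.0]
contact_force: [0.6, 0.3, 0.0]
width: 0.0024
grip_force: 61.7
```

Call:
step_arm(series=[{"delta_pos": [0.01,-0.1,-0.1],"twist": [0,0,0]},{"delta_pos": [0,0,0],"twist": [0,0,0]},{"delta_pos": [0,0,0],"twist": [0,0,0]},{"delta_pos": [0,0,0],"twist": [0,0,0]}])

```text
clock: 7.13
position: [0.5866, -0.1304, 0.2416]
tool_rot: [-0.0, 0.798, 0.602, 0.0]
contact_force: [-0.1, -0.8, 0.2]
width: 0.0027
grip_force: 61.7
```

Call:
step_arm(series=[{"delta_pos": [0,-0.1,-0.13],"twist": [0,0,0]},{"delta_pos": [0.01,-0.1,-0.13],"twist": [0,0,0]},{"delta_pos": [0,0,0],"twist": [0,0,0]},{"delta_pos": [0,0,0],"twist": [0,0,0]},{"delta_pos": [0,0,0],"twist": [0,0,0]}])

```text
clock: 7.55
position: [0.5846, -0.1297, 0.2441]
tool_rot: [-0.0, 0.798, 0.602, -0.0]
contact_force: [-0.6, 0.9, -0.5]
width: 0.0027
grip_force: 61.6
```

Call:
step_arm(series=[{"delta_pos": [0,-0.1,-0.15],"twist": [0,0,0]},{"delta_pos": [0,0,0],"twist": [0,0,0]},{"delta_pos": [0,0,0],"twist": [0,0,0]},{"delta_pos": [0,0,0],"twist": [0,0,0]}])

```text
clock: 7.88
position: [0.5837, -0.1294, 0.2457]
tool_rot: [-0.0, 0.798, 0.602, 0.0]
contact_force: [-0.9, 0.7, -0.3]
width: 0.0021
grip_force: 61.6
```

```bash
python3 - <<'E'
from h import *
print(arm.observe()['contact_force'])
p,d,c,E=cam('side');a=cv2.resize(p[215:345,270:380,::-1],None,fx=4.5,fy=4.5,interpolation=2)
print(arm.observe()['contact_force'])
cv2.imwrite('pics/s3.png',a)
E
```

```text
[-0.87343386  0.65340634 -0.33014193]
[ 0.05909005  0.31581336 -0.43249959]
```

View pics/s3.png

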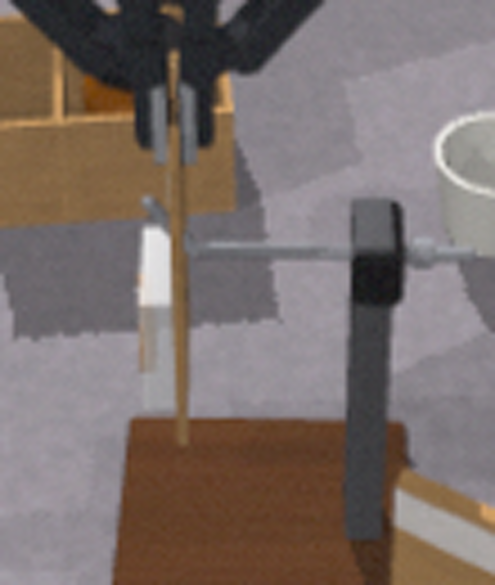

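The board is now part-way up the slope (crop x≈178, tip at (148,205)), the wire is unbent and the forces are at noise level.

Call:
step_arm(series=[{"delta_pos": [0.01,-0.1,-0.15],"twist": [0,0,0]},{"delta_pos": [0,-0.1,-0.15],"twist": [0,0,0]},{"delta_pos": [0,0,0],"twist": [0,0,0]},{"delta_pos": [0,0,0],"twist": [0,0,0]},{"delta_pos": [0,0,0],"twist": [0,0,0]}])

```text
clock: 8.35
position: [0.5818, -0.1288, 0.2488]
tool_rot: [-0.0, 0.798, 0.602, 0.0]
contact_force: [-0.1, 0.1, 0.0]
width: 0.0028
grip_force: 61.6
```

Call:
step_arm(series=[{"delta_pos": [0.01,-0.1,-0.15],"twist": [0,0,0]},{"delta_pos": [0,-0.1,-0.15],"twist": [0,0,0]},{"delta_pos": [0,0,0],"twist": [0,0,0]},{"delta_pos": [0,0,0],"twist": [0,0,0]},{"delta_pos": [0,0,0],"twist": [0,0,0]}])

```text
clock: 8.77
position: [0.5799, -0.1281, 0.2518]
tool_rot: [-0.0, 0.798, 0.602, 0.0]
contact_force: [-0.9, 0.2, -0.3]
width: 0.0025
grip_force: 61.6
```

Call:
step_arm(series=[{"delta_pos": [0.01,-0.1,-0.15],"twist": [0,0,0]},{"delta_pos": [0,-0.1,-0.15],"twist": [0,0,0]},{"delta_pos": [0,0,0],"twist": [0,0,0]},{"delta_pos": [0,0,0],"twist": [0,0,0]},{"delta_pos": [0,0,0],"twist": [0,0,0]}])

```text
clock: 9.18
position: [0.578, -0.1275, 0.2547]
tool_rot: [-0.0, 0.798, 0.602, 0.0]
contact_force: [-0.3, -0.3, -0.4]
width: 0.0026
grip_force: 61.6
```

Call:
step_arm(series=[{"delta_pos": [0.01,-0.1,-0.15],"twist": [0,0,0]},{"delta_pos": [0,-0.1,-0.15],"twist": [0,0,0]},{"delta_pos": [0,0,0],"twist": [0,0,0]},{"delta_pos": [0,0,0],"twist": [0,0,0]},{"delta_pos": [0,0,0],"twist": [0,0,0]}])

```text
clock: 9.6
position: [0.5761, -0.1268, 0.2578]
tool_rot: [-0.0, 0.798, 0.602, 0.0]
contact_force: [-1.2, 0.1, -0.2]
width: 0.0026
grip_force: 61.6
```

Call:
step_arm(series=[{"delta_pos": [0.01,-0.1,-0.15],"twist": [0,0,0]},{"delta_pos": [0,-0.1,-0.15],"twist": [0,0,0]},{"delta_pos": [0,0,0],"twist": [0,0,0]},{"delta_pos": [0,0,0],"twist": [0,0,0]},{"delta_pos": [0,0,0],"twist": [0,0,0]}])

```text
clock: 10.02
position: [0.5742, -0.1262, 0.2608]
tool_rot: [-0.0, 0.798, 0.602, 0.0]
contact_force: [-0.7, 0.0, 0.4]
width: 0.0025
grip_force: 61.6
```

Call:
step_arm(series=[{"delta_pos": [0.01,-0.1,-0.13],"twist": [0,0,0]},{"delta_pos": [0,-0.1,-0.1],"twist": [0,0,0]},{"delta_pos": [0,0,0],"twist": [0,0,0]},{"delta_pos": [0,0,0],"twist": [0,0,0]},{"delta_pos": [0,0,0],"twist": [0,0,0]}])

```text
clock: 10.43
position: [0.5725, -0.1256, 0.2631]
tool_rot: [0.0, 0.798, 0.602, 0.0]
contact_force: [-0.0, -0.4, -0.5]
width: 0.0024
grip_force: 61.6
```

Call:
step_arm(series=[{"delta_pos": [0.01,-0.1,-0.05],"twist": [0,0,0]},{"delta_pos": [0,-0.1,-0.05],"twist": [0,0,0]},{"delta_pos": [0.01,-0.1,-0.05],"twist": [0,0,0]},{"delta_pos": [0,0,0],"twist": [0,0,0]},{"delta_pos": [0,0,0],"twist": [0,0,0]},{"delta_pos": [0,0,0],"twist": [0,0,0]}])

```text
clock: 10.93
position: [0.5696, -0.1245, 0.2645]
tool_rot: [0.0, 0.798, 0.602, 0.0]
contact_force: [0.2, -0.3, 0.1]
width: 0.0023
grip_force: 61.7
```

Call:
step_arm(series=[{"delta_pos": [0,-0.1,0],"twist": [0,0,0]},{"delta_pos": [0.01,-0.1,0],"twist": [0,0,0]},{"delta_pos": [0,-0.1,0],"twist": [0,0,0]},{"delta_pos": [0.01,-0.1,0],"twist": [0,0,0]},{"delta_pos": [0,-0.1,0],"twist": [0,0,0]},{"delta_pos": [0,0,0],"twist": [0,0,0]},{"delta_pos": [0,0,0],"twist": [0,0,0]},{"delta_pos": [0,0,0],"twist": [0,0,0]}])

```text
clock: 11.6
position: [0.5648, -0.123, 0.2645]
tool_rot: [0.0, 0.798, 0.602, 0.0]
contact_force: [-0.1, 0.1, -0.1]
width: 0.0026
grip_force: 61.7
```

```bash
python3 - <<'E'
from h import *
print(arm.observe()['contact_force'])
p,d,c,E=cam('side');a=cv2.resize(p[215:345,250:380,::-1],None,fx=4.5,fy=4.5,interpolation=2)
cv2.imwrite('pics/s4.png',a)
E
```

```text
[-0.12928931  0.08789999 -0.12732976]
```

View pics/s4.png

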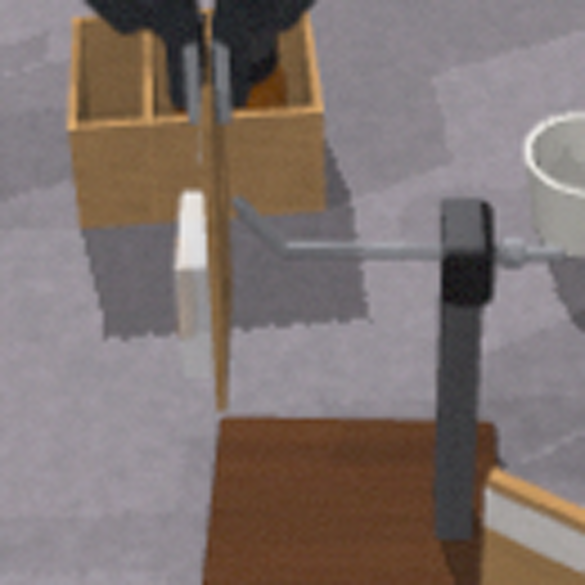

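The card is clear of the peg: the hole has passed the tip at crop (238,205) and the wire is undistorted. Next I back off, then move over the slot.

Call:
step_arm(series=[{"delta_pos": [0,-1,-0.5],"twist": [0,0,0]},{"delta_pos": [0,-1,-0.5],"twist": [0,0,0]},{"delta_pos": [0,-1,0],"twist": [0,0,0]},{"delta_pos": [0,0,0],"twist": [0,0,0]}])

```text
clock: 11.98
position: [0.5338, -0.1141, 0.2754]
tool_rot: [-0.0, 0.798, 0.602, -0.0]
contact_force: [-0.6, -0.2, -0.1]
width: 0.0024
grip_force: 61.7
```

```bash
python3 g.py .566 .137 .274 -11.2
```

```text
t 11.98 pos [ 0.5338 -0.1141  0.2754] w 0.0024 grip 61.7 F [-0.6 -0.2 -0.1]
delta cm [25.03 -3.79  0.14] rotvec [-0.    -0.    -0.082] in-target-axes [25.26 -1.72  0.14]
```

Call:
step_arm(series=[{"delta_pos": [2,-0.4,0],"twist": [0,0,0]},{"delta_pos": [3,-0.5,0],"twist": [0,0,0]},{"delta_pos": [3.5,-0.5,0],"twist": [0,0,0]},{"delta_pos": [4,-0.6,0],"twist": [0,0,0]},{"delta_pos": [4,-0.6,0],"twist": [0,0,0]},{"delta_pos": [3.5,-0.5,0],"twist": [0,0,0]},{"delta_pos": [3,-0.4,0],"twist": [0,0,0]},{"delta_pos": [2,-0.3,0],"twist": [0,0,0]}])

```text
clock: 12.65
position: [0.5679, 0.1391, 0.2746]
tool_rot: [-0.0, 0.798, 0.603, 0.001]
contact_force: [0.2, -1.1, -1.1]
width: 0.0025
grip_force: 61.7
```

Call:
step_arm(series=[{"delta_pos": [0,0,0],"twist": [0,0,-0.041]},{"delta_pos": [0,0,0],"twist": [0,0,-0.041]},{"delta_pos": [0,0,0],"twist": [0,0,0]},{"delta_pos": [0,0,0],"twist": [0,0,0]},{"delta_pos": [0,0,0],"twist": [0,0,0]}])

```text
clock: 13.07
position: [0.5679, 0.1358, 0.2746]
tool_rot: [0.0, 0.773, 0.634, 0.0]
contact_force: [-0.3, -0.6, -0.3]
width: 0.0028
grip_force: 61.7
```

```bash
python3 g.py .566 .137 .274 -11.2; python3 - <<'E'
from h import *
a=[]
for n in('side','scene'):
    p,d,c,E=cam(n);np.savez(n+'5.npz',p=p,d=d,E=E)
    W=cloud(d,c,E);hsv=cv2.cvtColor(p,cv2.COLOR_RGB2HSV).astype(int)
    m=(d>0)&(W[...,2]>.115)&(W[...,2]<.24)&(abs(W[...,0]-.565)<.06)&(abs(W[...,1]-.137)<.07)&(hsv[...,1]>70)&(hsv[...,2]>60)
    P=W[m]
    if len(P)>20: r=cv2.minAreaRect(P[:,:2].astype(np.float32));print(n,len(P),np.round(r[0],4),np.round(r[1],4),r[2],P[:,2].min())
a=np.load('side5.npz')['p'][130:280,230:360,::-1];b=np.load('scene5.npz')['p'][100:250,270:400,::-1]
cv2.imwrite('pics/s5.png',cv2.resize(np.hstack([a,b]),None,fx=3,fy=3,interpolation=2))
E
```

```text
t 13.07 pos [0.5679 0.1358 0.2746] w 0.0028 grip 61.7 F [-0.3 -0.6 -0.3]
delta cm [ 0.08 -0.21  0.06] rotvec [ 0.    -0.    -0.002] in-target-axes [ 0.08 -0.21  0.06]
side 141 [0.5685 0.1325] [0.0695 0.0041] 78.23204040527344 0.12623226402063925
scene 965 [0.5688 0.1359] [0.0721 0.0084] 76.99247741699219 0.12335059953706662
```

View pics/s5.png

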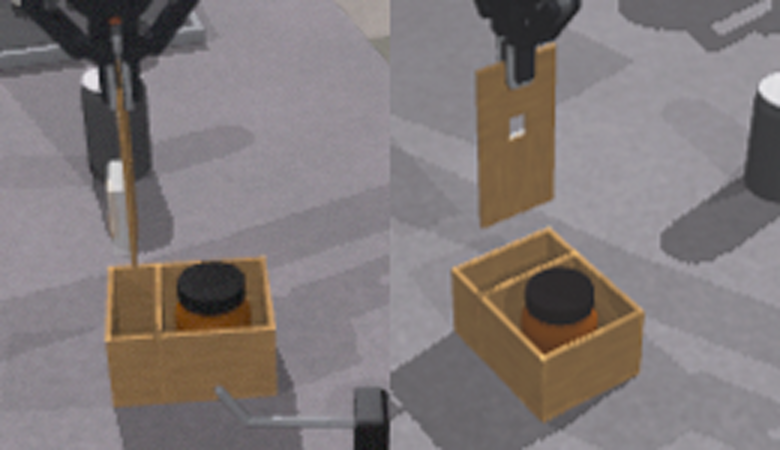

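Card aligned over the slot in both views, with the slot at crop (135,300). Now lowering.

Call:
step_arm(series=[{"delta_pos": [0.05,-0.1,1],"twist": [0,0,0]},{"delta_pos": [0.05,-0.1,1],"twist": [0,0,0]},{"delta_pos": [0,0,1],"twist": [0,0,0]},{"delta_pos": [0,0,0.6],"twist": [0,0,0]},{"delta_pos": [0,0,0.5],"twist": [0,0,0]},{"delta_pos": [0,0,0.5],"twist": [0,0,0]},{"delta_pos": [0,0,0.5],"twist": [0,0,0]},{"delta_pos": [0,0,0.5],"twist": [0,0,0]}])

```text
clock: 13.83
position: [0.5664, 0.1375, 0.2182]
tool_rot: [0.0, 0.773, 0.635, 0.0]
contact_force: [0.3, -0.4, -0.6]
width: 0.0025
grip_force: 61.7
```

Call:
step_arm(series=[{"delta_pos": [0,0,0.5],"twist": [0,0,0]},{"delta_pos": [0,0,0.5],"twist": [0,0,0]},{"delta_pos": [0,0,0.5],"twist": [0,0,0]},{"delta_pos": [0,0,0.5],"twist": [0,0,0]},{"delta_pos": [0,0,0.5],"twist": [0,0,0]},{"delta_pos": [0,0,0.5],"twist": [0,0,0]},{"delta_pos": [0,0,0],"twist": [0,0,0]},{"delta_pos": [0,0,0],"twist": [0,0,0]}])

```text
clock: 14.5
position: [0.5662, 0.1374, 0.1882]
tool_rot: [-0.0, 0.773, 0.635, -0.0]
contact_force: [0.8, 0.1, -0.3]
width: 0.0027
grip_force: 61.7
```

Call:
step_arm(series=[{"delta_pos": [0,0,0.5],"twist": [0,0,0]},{"delta_pos": [0,0,0.5],"twist": [0,0,0]},{"delta_pos": [0,0,0.5],"twist": [0,0,0]},{"delta_pos": [0,0,0.5],"twist": [0,0,0]},{"delta_pos": [0,0,0.5],"twist": [0,0,0]},{"delta_pos": [0,0,0.4],"twist": [0,0,0]},{"delta_pos": [0,0,0],"twist": [0,0,0]},{"delta_pos": [0,0,0],"twist": [0,0,0]}])

```text
clock: 15.17
position: [0.5662, 0.1374, 0.1592]
tool_rot: [-0.0, 0.773, 0.635, -0.0]
contact_force: [-0.8, -0.4, 0.1]
width: 0.003
grip_force: 61.7
```

Call:
step_arm(series=[{"delta_pos": [0,0,0.1],"twist": [0,0,0]},{"delta_pos": [0,0,0.1],"twist": [0,0,0]},{"delta_pos": [0,0,0.1],"twist": [0,0,0]},{"delta_pos": [0,0,0.1],"twist": [0,0,0]},{"delta_pos": [0,0,0],"twist": [0,0,0]},{"delta_pos": [0,0,0],"twist": [0,0,0]}])

```text
clock: 15.67
position: [0.5663, 0.1375, 0.1555]
tool_rot: [-0.0, 0.773, 0.635, 0.0]
contact_force: [-0.5, -0.6, -0.4]
width: 0.0027
grip_force: 61.7
```

Call:
step_arm(series=[{"delta_pos": [0,0,0.1],"twist": [0,0,0]},{"delta_pos": [0,0,0],"twist": [0,0,0]},{"delta_pos": [0,0,0],"twist": [0,0,0]}])

```text
clock: 15.92
position: [0.5665, 0.1375, 0.1547]
tool_rot: [0.0, 0.773, 0.635, 0.0]
contact_force: [-0.0, 1.4, 0.5]
width: 0.0026
grip_force: 61.8
```

Call:
step_arm(series=[{"delta_pos": [0,0,0.1],"twist": [0,0,0]},{"delta_pos": [0,0,0],"twist": [0,0,0]},{"delta_pos": [0,0,0],"twist": [0,0,0]},{"delta_pos": [0,0,0],"twist": [0,0,0]}])

```text
clock: 16.25
position: [0.5667, 0.1375, 0.1547]
tool_rot: [0.0, 0.773, 0.635, 0.001]
contact_force: [-0.0, -0.3, 5.1]
width: 0.0025
grip_force: 62.6
```

Call:
step_arm(series=[{"delta_pos": [0,0,0],"twist": [0,0,0]},{"delta_pos": [0,0,0],"twist": [0,0,0]},{"delta_pos": [0,0,0],"twist": [0,0,0]}])

```text
clock: 16.5
position: [0.5667, 0.1375, 0.1547]
tool_rot: [0.0, 0.773, 0.635, 0.001]
contact_force: [-0.6, -0.7, 5.1]
width: 0.0024
grip_force: 62.5
```

It's standing on the floor (5 N at the expected height). I ease off a little and release.

Call:
step_arm(series=[{"delta_pos": [0,0,-0.08],"twist": [0,0,0]},{"delta_pos": [0,0,0],"twist": [0,0,0]},{"delta_pos": [0,0,0],"twist": [0,0,0]}])

```text
clock: 16.75
position: [0.5664, 0.1375, 0.1547]
tool_rot: [0.0, 0.773, 0.635, 0.0]
contact_force: [-0.8, -0.1, 4.3]
width: 0.0028
grip_force: 62.2
```

Call:
step_arm(series=[{"delta_pos": [0,0,0],"twist": [0,0,0]},{"delta_pos": [0,0,0],"twist": [0,0,0]},{"delta_pos": [0,0,0],"twist": [0,0,0]},{"delta_pos": [0,0,0],"twist": [0,0,0]},{"delta_pos": [0,0,0],"twist": [0,0,0]},{"delta_pos": [0,0,0],"twist": [0,0,0]},{"delta_pos": [0,0,0],"twist": [0,0,0]},{"delta_pos": [0,0,0],"twist": [0,0,0]}], jaw=0.5)

```text
clock: 17.42
position: [0.5663, 0.1375, 0.1543]
tool_rot: [-0.0, 0.773, 0.635, 0.0]
contact_force: [-0.7, -0.4, 1.2]
width: 0.0427
grip_force: 0.0
```

Call:
step_arm(series=[{"delta_pos": [0,0,-0.5],"twist": [0,0,0]},{"delta_pos": [0,0,-1],"twist": [0,0,0]},{"delta_pos": [0,0,-1.5],"twist": [0,0,0]},{"delta_pos": [0,0,-2],"twist": [0,0,0]},{"delta_pos": [0,0,-2],"twist": [0,0,0]},{"delta_pos": [0,0,-2],"twist": [0,0,0]},{"delta_pos": [0,0,-1],"twist": [0,0,0]},{"delta_pos": [0,0,0],"twist": [0,0,0]}])

```text
clock: 18.08
position: [0.5675, 0.1377, 0.2578]
tool_rot: [0.001, 0.773, 0.635, 0.003]
contact_force: [0.7, 1.1, 0.1]
width: 0.0424
grip_force: 0.0
```

```bash
python3 - <<'E'
from h import *
for n in('side','scene'):
    p,d,c,E=cam(n);np.savez(n+'6.npz',p=p)
a=np.load('side6.npz')['p'][130:330,230:400,::-1];b=np.load('scene6.npz')['p'][110:310,220:400,::-1]
cv2.imwrite('pics/s6.png',cv2.resize(np.hstack([a,b]),None,fx=2.2,fy=2.2,interpolation=2))
E
```

```text
(no output)
```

View pics/s6.png

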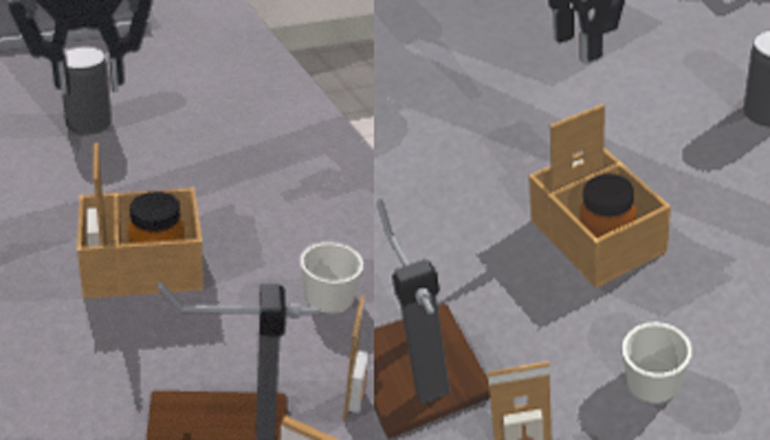

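The card stands upright in the slot (side crop (97,200)). The jar, cup and canister are where they were, and the gripper is clear.

```bash
python3 -c "
from bench import order;print(order.close_job())"
```

```text
the job is handed in; nothing more can be done
None
```

The middle-sized tea-scoop card is off the peg and standing upright on the floor of the carton's narrow slot. The peg looks unbent, the highest force I read while the card was on it was about 3 N, and the jar, cup and canister were not touched. The job is handed in at about 18 s.

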